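# Flip the hex key and tighten the bag-hanger clamp with its long arm

## Task

The clamp screw of the blood-bag hanger has only been run down lightly, and the hex key still stands in it on its long arm. Pull the key out, turn it over, seat its short arm fully in the screw, and push the long arm round clockwise (seen from above) until the screw comes up solid. Leave the key in the screw, seated and level, for the next height change, and do not disturb the white tube rack, the gel bottle or the tape dispenser.

Things in the scene. Friction and masses are not known exactly. Their poses are not given: they have to be found in the camera images.
- hex_key: black L-shaped hex key, 14 mm across flats, 0.24 kg; long arm 140 mm, short arm 56 mm (outer). Origin: corner of the bend where the centrelines meet; long arm along +x, short arm along -z, flats to +y and -y (pinch there). Centre of mass 47 mm out along x, -5 mm in z. Starts upright, long arm 18 mm deep in the screw (may lean 4 deg), short arm on top, pointing away from the robot
- key_long_tip (a point): end of the key's long arm, 133 mm from the bend corner along the key's +x. At the start it stands on the socket floor, so the bend corner is 189 mm above the table
- key_short_tip (a point): end of the key's short arm, 49 mm from the bend corner along the key's -z; small chamfer. Seated fully home by this arm, the bend corner is 105 mm above the table, key z up, long arm level
- screw_socket (a point): centre of the hex socket's mouth, 74 mm above the table on the vertical axis of the clamp screw (head 26 mm wide); z up. Socket 15 mm across flats (1 mm wider than the key), 18 mm deep. It turns with the screw. The key fits when its yaw (direction of its level arm) is this frame's yaw plus a multiple of 60 deg, within 4 deg
- clamp_screw (a joint): turn of the clamp screw, rad: 0 at the start, grows clockwise seen from above, solid (clamp tight) at 1.3. Stiff: about 1.1 N m all the way, so some 10 N at 110 mm out on the long arm; stays where it is left. The key has about 8 deg of play and give before it drives
- hanger_stand: fixed bench stand for blood bags: grey base 150 x 240 x 13 mm, aluminium tube clamp 44 mm wide, 64 mm high, screw in its front lip, 25 mm steel tube running to +y and rising as a pole 351 mm high at x 42, y 160 mm, two small hooks on top reaching 70 mm to front and back. Origin: on the table on the screw axis; x to the back, y to the pole, z up
- white_tube_rack: white 10-hole tube rack, 127 x 170 x 84 mm over the label strips that stick out of it, light and loose, at the back right; origin at the centre of its underside. Leave it alone.
- gel_bottle: white hand-gel pump bottle, 66 x 58 x 188 mm, loose, front left; origin at the centre of its underside. Leave it alone.
- tape_dispenser: small tape dispenser on its foot, 20 x 72 x 60 mm, loose, behind the stand; origin at the centre of its underside. Leave it alone.

How it is judged (in metres and radians):
On the way, in this order (a step that is already met when the one before it is completed fails the run):
1. the key has been turned over: its short arm is seated home in the socket, long arm level, before the screw has been turned (z of key_short_tip in the frame of screw_socket below -0.012 m and horizontal distance between key_short_tip and screw_socket below 0.005 m and angle between hex_key's own z axis and vertical below 0.25 rad and value of joint clamp_screw below 0.35 rad), for 0.2 s.
2. the screw has been driven solid by the key seated on its short arm (z of key_short_tip in the frame of screw_socket below -0.012 m and horizontal distance between key_short_tip and screw_socket below 0.005 m and angle between hex_key's own z axis and vertical below 0.25 rad and value of joint clamp_screw above 1.18 rad), for 0.2 s.
At the end, for the whole second after the job is handed in: the screw is turned clockwise to at least 1.18 rad (solid at 1.3); the key is still seated on its short arm: short tip at least 12 mm below the socket's mouth and within 5 mm of its axis, the key's z axis within 0.25 rad of vertical, everything at rest and released (all of step 2 and linear speed of hex_key below 0.02 m/s and velocity of joint clamp_screw below 0.05 rad/s); the robot touches nothing.
It fails at once if the white tube rack is pushed more than 30 mm or tipped (distance of white_tube_rack from where it was at the start of the episode above 0.03 m or angle between white_tube_rack's own z axis and vertical above 0.5 rad).
It fails at once if the gel bottle is pushed more than 30 mm or tipped (distance of gel_bottle from where it was at the start of the episode above 0.03 m or angle between gel_bottle's own z axis and vertical above 0.5 rad).
It fails at once if the tape dispenser is pushed more than 30 mm or tipped (distance of tape_dispenser from where it was at the start of the episode above 0.03 m or angle between tape_dispenser's own z axis and vertical above 0.5 rad).
It also fails if it takes over 64 s, if anything falls off the work surface, if the arm or the gripper's body presses on something with over 40 N, if the wrist force passes 120 N, or if a joint passes its speed limit or range.

## Robot

A 6-joint arm with a two-finger parallel gripper is mounted at the origin on a cart in front of the work surface, level with it; the furniture and walls round the work are solid. World frame = base frame: x ahead of the robot, y to its left, z up, the work surface at z = 0. Lengths are in m, angles in degrees, forces in N, time in s.
With the tool pointing down it reaches from about 0.275 to 0.825 m from the base axis. Payload 4.9 kg.
Tool frame: the origin (TCP) lies midway between the tips of the shut fingers; the grasp point (between the pads) lies behind it (grasp_offset is the z of the grasp point in the tool frame, in m); z points along the fingers, y is the line along which they close (so a half turn about z gives the same grasp; the last joint's range is limited). The gripper opens to 85 mm and grips with 20 to 120 N. Pads are 22 mm wide; open, the fingers measure 114 mm over their backs; the gripper's body (76 mm by 85 mm) begins 54 mm behind the grasp point. The pads swing forward as they close: fully open they stand 13 mm farther back than shut.
Start: joints at [-72.834, 18.69, -11.035, 60.275, 0, 82.311], TCP at [0.231, -0.499, 0.231] pointing down, gripper open.
Joint ranges: [-152.03, 152.03], [-55.5, 102.48], [-74.3, 77.21], [-110.64, 120.58], [-84.22, 78.4], [-180, 180]. Speed limits (degrees/s): [147.25, 147.25, 180, 180, 180, 180].

## Interface

Orientations are given as [roll, pitch, yaw] about the fixed x, y, z axes, in that order (R = Rz(yaw) Ry(pitch) Rx(roll)).
In Python, from cell import read_state, capture, close_job, find_in, landmark_of, grasp_offset gives the robot as it stands.
- The arm moves only by the tool step_arm, never from a script. Its argument "moves" is a list of rows, each a list of 3 entries, a list of its own where there are three numbers: the shift along the world's x, y, z in cm, then the turn about the world's z in degrees, then the opening in per cent of the stroke, from 0 (shut) to 100 (fully open). In form: [[[dx, dy, dz], roll, gripper], ...]. A call has 1 to 10 rows; each row is the pose to reach, as a shift and turn from the pose commanded when the call began; what a row does not reach only later rows make up. A row lasts 1/10 s, in which the tool goes at most 50 mm and 8.59 degrees, less where a joint would pass 70% of its speed; a pose out of reach is approached as far as the arm can. A call with a gripper value outside its range is refused whole. The fingers move at their own pace and stop on an object; "squeeze" is the grip in N (left out, the last holds). Time passes only in rows, so rows that repeat a pose let the fingers close. It gives the time, the measured TCP pose, the force, the opening and the grip force at its end, in the units of the state.
- read_state(): the state, without advancing time (a new reading comes with each control period).
- capture(name): name is "side" or "top" or "wrist"; returns a dict with "frame" (400x640x3 uint8, red, green, blue), "z_map" (400x640 float32, m along the optical axis (not along the pixel's ray), 0 where there is no reading), "K" (3x3 intrinsics, pixels), "R" (3x3) and "t" (3): a world point X has camera coordinates R X + t. Camera axes: x right, y down, z forward; pixel columns grow to the right and rows downward; lengths in m; the calibration is good to about 2 mm. The wrist camera is an equidistant fisheye: a pixel r from the principal point sees the ray r / f radians off the axis. A picture is of the moment at which its call begins.
- close_job(): hands the job in; it is judged then, once.
Trained networks look in a picture, given as the dict that the camera call returned (one of the last four; its "shot" number tells which), for a name from the list of things; names that differ only in an ending like _2 or _b are one class to them, and where a whole thing is asked for, a point or a joint stands for the part that bears it (a point fixed in the world has none). Each returns a list of dicts, best first, with "score" (0 to 1); they miss things now and then, are a little off and sometimes report something else, mostly with a low value. They report only what shows in the picture. A call takes as long as a camera call.
- find_in(picture, label): "box" ([left, top, width, height] in pixels, round what is visible of it).
- landmark_of(picture, label): "position" ([column, row] in pixels: a listed point, or the origin of a listed thing).
The state is a dict: "clock": time; "joint_positions": joint angles; "qd": joint speeds; "joint_torque": joint torques, N m; "ee_pos": TCP position; "tool_rot": TCP orientation; "wrist_force": force on the tool from outside, world axes, zero at the start; "torque": the same for the moment, N m; "grip_width": opening from 0.0 (shut) to 1.0 (fully open); "gripper_force": force on a finger pad.
Only numpy, scipy, OpenCV 4.12 (cv2) and the standard library are available. Lean on these libraries where they do the work, as an engineer would, in place of code of your own. Each camera call takes 0.05 s, during which the arm holds its last target. There are 200 camera calls.

## Working session

There is one attempt and no reset: what is moved stays moved. The work goes in short steps, Python scripts to look and compute and a tool call to move; the robot and the scene stay as the last step left them, time stands still between calls to the robot, and variables do not carry over. Pictures are saved under pics/ and viewed, at most 11 in all, crops included, and the job is handed in when it is done.

Besides the shell and the picture viewer there is one more tool, called after "Emit:" by a JSON object that holds its "fn" and its "kwargs". step_arm: Moves the arm, as the interface text tells. Its arguments: {"type":"object","properties":{"moves":{"type":"array","items":{"type":"array"}},"squeeze":{"type":"number"}},"required":["moves"]}

```bash
mkdir -p pics; ls
cat > h.py <<'E'
import numpy as np, cv2
from cell import *
def world(p,uv,z=None,win=0):
    """pixel (+depth) -> world for pinhole cams"""
    K,R,t=map(np.array,(p["K"],p["R"],p["t"]))
    u,v=uv
    d=p["z_map"][int(round(v)),int(round(u))] if z is None else z
    r=np.linalg.solve(K,[u,v,1.])
    return R.T@(r*d-t)
def atz(p,uv,h):
    K,R,t=map(np.array,(p["K"],p["R"],p["t"]))
    r=R.T@np.linalg.solve(K,[uv[0],uv[1],1.]); c=-R.T@t
    return c+r*(h-c[2])/r[2]
def proj(p,X):
    K,R,t=map(np.array,(p["K"],p["R"],p["t"]))
    q=K@(R@np.array(X)+t); return q[:2]/q[2]
def save(p,n): cv2.imwrite("pics/"+n,p["frame"][:,:,::-1])
E
python3 - <<'E'
from h import *
np.set_printoptions(precision=3,suppress=True)
print(read_state(), grasp_offset)
P={n:capture(n) for n in("side","top")}
for n,p in P.items():
    save(p,n+"0.png"); print(n,p["K"],"cam",-np.array(p["R"]).T@np.array(p["t"]),p["R"])
    for l in("hex_key","hanger_stand","white_tube_rack","gel_bottle","tape_dispenser"):
        print(l,[(x["box"],x["score"]) for x in find_in(p,l)[:2]],[(x["position"],x["score"]) for x in landmark_of(p,l)[:2]])
    for l in("key_long_tip","key_short_tip","screw_socket"):
        print(l,[(x["position"],x["score"]) for x in landmark_of(p,l)[:2]])
a=cv2.imread("pics/side0.png");b=cv2.imread("pics/top0.png")
cv2.imwrite("pics/both0.png",cv2.resize(np.vstack([a,b]),(480,600)))
E
```

```text
pics
{'clock': 0.0, 'joint_positions': array([-72.835,  18.732, -11.093,  60.275,  -0.001,  82.311]), 'qd': array([-0.049, -0.015,  0.005, -0.037, -0.06 , -0.157]), 'joint_torque': array([ -0.001, -44.34 ,  26.244,   0.015,  -0.   ,  -0.   ]), 'ee_pos': array([ 0.231, -0.498,  0.23 ]), 'tool_rot': array([-179.901,   -0.013,   24.854]), 'wrist_force': array([0.254, 0.426, 0.042]), 'torque': array([ 0.035,  0.035, -0.028]), 'gripper_force': 0.0, 'grip_width': 1.0024894895617307} -0.0187
side [[450.843   0.    316.55 ]
 [  0.    450.843 196.822]
 [  0.      0.      1.   ]] cam [ 0.318 -0.768  0.579] [[ 0.956 -0.294 -0.006]
 [-0.128 -0.396 -0.909]
 [ 0.265  0.87  -0.416]]
hex_key [([282.4, 217.9, 31.9, 63.0], 0.87), ([251.8, 112.7, 92.7, 215.0], 0.28)] [([285.8, 224.8], 0.58)]
hanger_stand [([252.1, 117.1, 93.0, 212.3], 0.66)] [([285.9, 309.2], 0.69)]
white_tube_rack [([411.7, 247.7, 87.2, 75.1], 0.86)] [([445.4, 301.0], 0.62)]
gel_bottle [([218.9, 152.1, 24.2, 65.2], 0.77)] [([230.7, 213.9], 0.92)]
tape_dispenser [([383.8, 239.0, 29.2, 25.0], 0.92)] [([396.3, 261.2], 0.72), ([284.3, 224
[... 191 characters left out ...]
424.614 198.018]
 [  0.      0.      1.   ]] cam [0.366 0.126 1.241] [[-0.006 -1.    -0.011]
 [-0.982  0.008 -0.189]
 [ 0.189  0.01  -0.982]]
hex_key [([385.1, 216.5, 17.5, 29.5], 0.66)] [([397.7, 232.6], 0.49)]
hanger_stand [([322.2, 174.3, 86.5, 82.0], 0.65)] [([389.5, 245.7], 0.94), ([396.6, 209.3], 0.56)]
white_tube_rack [([381.9, 107.4, 61.0, 43.4], 0.93)] [([404.1, 137.8], 0.78), ([395.1, 212.6], 0.58)]
gel_bottle [([211.4, 246.7, 28.0, 22.5], 0.58)] [([231.5, 262.6], 0.9)]
tape_dispenser [([341.1, 136.6, 19.9, 16.4], 0.74)] [([348.7, 148.5], 0.73)]
key_long_tip [([389.9, 239.8], 0.52)]
key_short_tip [([395.0, 212.2], 0.57), ([387.4, 242.6], 0.52)]
screw_socket [([392.9, 243.1], 0.49)]
```

View pics/side0.png

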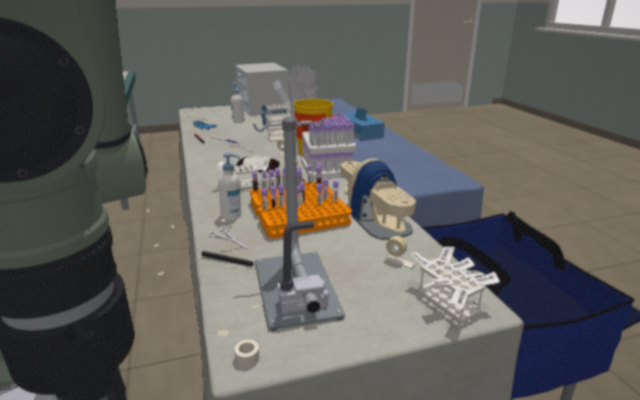

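View pics/top0.png

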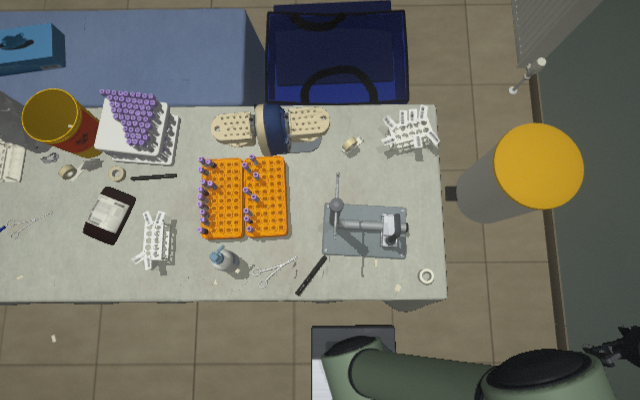

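Run:
```python
from h import *
np.set_printoptions(precision=4,suppress=True)
s=capture("side");t=capture("top")
print("top: bend",atz(t,(397.7,232.6),.189),"sock",atz(t,(392.9,243.1),.074),"org",atz(t,(389.5,245.7),0),"stip",atz(t,(395,212.2),.189))
print("side: bend",atz(s,(285.8,224.8),.189),"sock",atz(s,(286.6,278.7),.074),"org",atz(s,(285.9,309.2),0),"stip",atz(s,(312.4,224.1),.189))
for l,z in(("white_tube_rack",0),("gel_bottle",0),("tape_dispenser",0)):
    print(l,atz(t,landmark_of(t,l)[0]["position"],0),atz(s,landmark_of(s,l)[0]["position"],0))
c=s["frame"][100:340,190:370]; d=t["frame"][160:280,310:430]
c=cv2.resize(c,(450,600),interpolation=cv2.INTER_CUBIC);d=cv2.resize(d,(350,350),interpolation=cv2.INTER_CUBIC)
o=np.zeros((600,800,3),np.uint8);o[:,:450]=c;o[:350,450:]=d
cv2.imwrite("pics/c1.png",o[:,:,::-1])
```

```text
top: bend [ 0.4798 -0.0592  0.189 ] sock [ 0.4635 -0.0651  0.074 ] org [ 0.4621 -0.0671  0.    ] stip [ 0.531  -0.0546  0.189 ]
side: bend [ 0.4764 -0.053   0.189 ] sock [ 0.4729 -0.0571  0.074 ] org [ 0.4695 -0.0548  0.    ] stip [ 0.5237 -0.0652  0.189 ]
white_tube_rack [ 0.7817 -0.1222  0.    ] [ 0.7869 -0.1263  0.    ]
gel_bottle [0.4233 0.3914 0.    ] [0.4282 0.4137 0.    ]
tape_dispenser [0.7598 0.0439 0.    ] [0.7568 0.0438 0.    ]
```

View pics/c1.png

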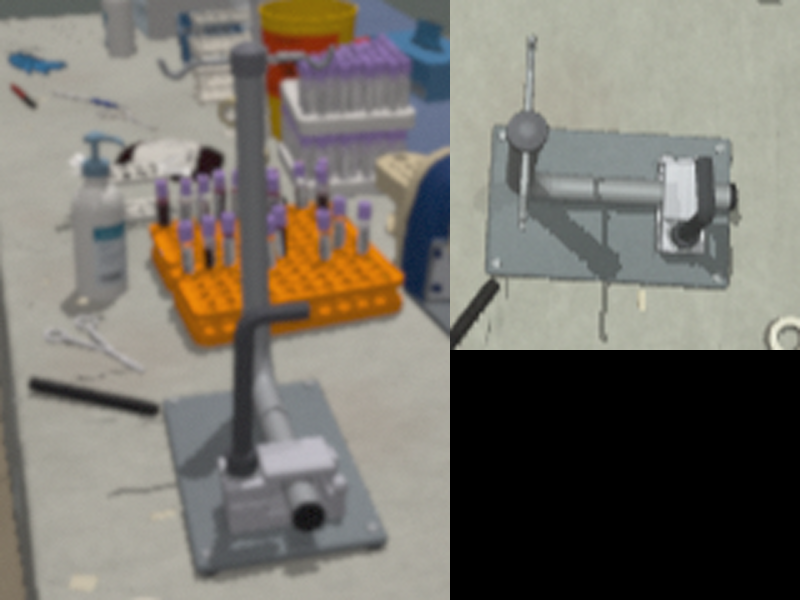

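```bash
cat >> h.py <<'E'
def cloud(p):
    K,R,t=map(np.array,(p["K"],p["R"],p["t"]))
    v,u=np.mgrid[:400,:640]; d=p["z_map"].ravel().astype(float)
    r=np.linalg.solve(K,np.c_[u.ravel(),v.ravel(),np.ones(u.size)].T)*d
    X=(R.T@(r-t[:,None])).T
    return X[d>0],p["frame"].reshape(-1,3)[d>0].astype(int)
E
python3 - <<'E'
from h import *
np.set_printoptions(precision=4,suppress=True)
for n in("top","side"):
    p=capture(n);X,C=cloud(p)
    m=(abs(X[:,0]-.48)<.1)&(abs(X[:,1]+.06)<.06)&(X[:,2]>.085)&(X[:,2]<.21)
    print(n,"key pts",m.sum())
    for a,b in((.085,.11),(.11,.14),(.14,.17),(.17,.2)):
        q=X[m&(X[:,2]>a)&(X[:,2]<b)]; print(a,len(q),q.mean(0) if len(q) else "",np.ptp(q,axis=0) if len(q) else "")
    q=X[m&(X[:,2]>.185)&(X[:,0]<.545)]
    if len(q)>4:
        y=np.polyfit(q[:,0],q[:,1],1);print("short arm dir deg",np.degrees(np.arctan(y[0])),q.min(0),q.max(0))
    # tube
    q=X[(abs(X[:,0]-.51)<.03)&(X[:,1]>-.02)&(X[:,1]<.07)&(X[:,2]>.03)&(X[:,2]<.1)]
    f=np.polyfit(q[:,1],q[:,0],1);print("tube",len(q),q.mean(0),q.max(0)[2],"x slope",np.degrees(np.arctan(f[0])))
    q=X[(abs(X[:,0]-.51)<.05)&(X[:,1]>.06)&(X[:,1]<.14)&(X[:,2]>.12)&(X[:,2]<.33)]
    print("pole",len(q),q.mean(0) if len(q) else "",q.min(0),q.max(0))
    # clamp top
    q=X[(abs(X[:,0]-.51)<.05)&(abs(X[:,1]+.06)<.06)&(X[:,2]>.055)&(X[:,2]<.08)]
    print("clamp",len(q),q.mean(0),q.min(0),q.max(0))
E
```

```text
top key pts 183
0.085 9 [ 0.4701 -0.0545  0.0987] [0.0097 0.0078 0.0186]
0.11 16 [ 0.4711 -0.055   0.1264] [0.0104 0.0139 0.0293]
0.14 14 [ 0.4727 -0.0551  0.1563] [0.0115 0.0116 0.0227]
0.17 144 [ 0.4978 -0.0579  0.1901] [0.0569 0.0145 0.0239]
short arm dir deg 0.957317694347343 [ 0.474  -0.0658  0.1859] [ 0.5267 -0.0513  0.1978]
tube 281 [0.5178 0.0258 0.0489] 0.05757300851727974 x slope 3.754362619793188
pole 88 [0.5097 0.1009 0.2363] [0.4605 0.0842 0.123 ] [0.5248 0.1102 0.3298]
clamp 295 [ 0.505  -0.0554  0.0629] [ 0.4609 -0.1036  0.055 ] [ 0.5462 -0.0116  0.076 ]
side key pts 599
0.085 87 [ 0.4716 -0.0651  0.098 ] [0.014  0.0099 0.0246]
0.11 112 [ 0.4726 -0.0648  0.1252] [0.0179 0.0123 0.0295]
0.14 124 [ 0.4747 -0.0644  0.1551] [0.0167 0.0112 0.0294]
0.17 276 [ 0.4945 -0.0645  0.1875] [0.0574 0.0125 0.0267]
short arm dir deg 0.7136080758117701 [ 0.4724 -0.0698  0.1851] [ 0.5261 -0.0575  0.1969]
tube 286 [0.5165 0.0248 0.0505] 0.06167171086850167 x slope 4.897389956195875
pole 1110 [0.5208 0.0878 0.2309] [0.4609 0.0795 0.1204] [0.5358 0.1029 0.33  ]
clamp 644 [ 0.5005 -0.0685  0.0638] [ 0.46   -0.0864  0.0551] [ 0.5457 -0.0097  0.08  ]
```

Emit:
{"fn": "step_arm", "kwargs": {"moves": [[[0,0,7],-8,100],[[5,9,7],-16,100],[[10,18,7],-24,100],[[14,26,7],-24,100],[[18,33,7],-24,100],[[22,39.5,7],-24,100],[[24.5,43.9,7],-24,100],[[24.5,43.9,7],-24,100],[[24.5,43.9,7],-24,100],[[24.5,43.9,7],-24,100]], "squeeze": 40}}

```text
clock: 2.9
ee_pos: [0.4504, -0.105, 0.301]
tool_rot: [180.0, -0.0, 0.8]
wrist_force: [1.2, -0.6, -0.2]
grip_width: 0.998
gripper_force: 0.0
```

Emit:
{"fn": "step_arm", "kwargs": {"moves": [[[2.6,4.5,0],0,100],[[2.6,4.5,0],0,100],[[2.6,4.5,0],0,100],[[2.6,4.5,0],0,100],[[2.6,4.5,0],0,100]]}}

```text
clock: 3.4
ee_pos: [0.4752, -0.0633, 0.3006]
tool_rot: [180.0, 0.0, 0.7]
wrist_force: [-0.9, -0.3, -0.2]
grip_width: 1.005
gripper_force: 0.0
```

Run:
```python
from h import *
s=read_state();print(s["ee_pos"],s["tool_rot"])
p=capture("wrist");print(p["K"],p["R"],p["t"])
for l in("hex_key","key_short_tip","screw_socket"): print(l,landmark_of(p,l)[:2],find_in(p,l)[:1])
save(p,"w1.png")
```

```text
[ 0.47516036 -0.06327466  0.30059796] [1.79986831e+02 8.62721177e-03 7.15556941e-01]
[[309.70691629   0.         314.68511169]
 [  0.         309.70691629 195.77012921]
 [  0.           0.           1.        ]] [[ 1.31042184e-02 -9.99913737e-01 -8.92978757e-04]
 [-9.46734644e-01 -1.26946414e-02  3.21764447e-01]
 [-3.21748027e-01 -3.37105765e-03 -9.46819330e-01]] [-0.06890749  0.38526278  0.59755329]
hex_key [{'position': [314.9, 189.2], 'score': 0.84}] [{'box': [307.3, 132.0, 15.0, 61.4], 'score': 0.89}]
key_short_tip [{'position': [311.5, 130.5], 'score': 0.91}] [{'box': [303.2, 132.3, 17.2, 59.0], 'score': 0.64}]
screw_socket [{'position': [314.4, 166.8], 'score': 0.67}] [{'box': [321.5, 156.1, 5.8, 14.7], 'score': 0.52}]
```

View pics/w1.png

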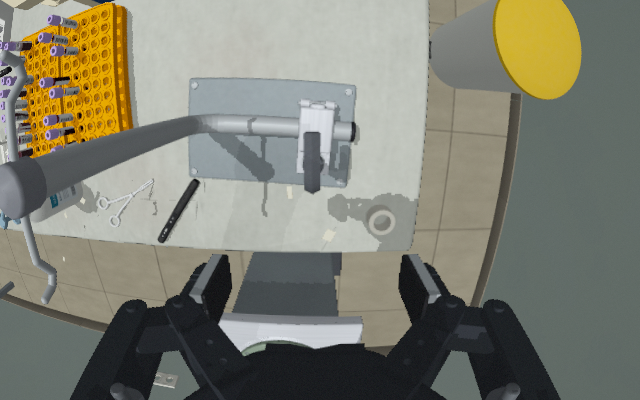

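```bash
cat >> h.py <<'E'
def fish(p,uv,h):
    K,R,t=map(np.array,(p["K"],p["R"],p["t"]))
    d=(np.array(uv)-K[:2,2])/K[0,0]; a=np.hypot(*d)
    r=R.T@np.r_[np.sin(a)*d/a,np.cos(a)] if a>0 else R.T@[0,0,1.]
    c=-R.T@t; return c+r*(h-c[2])/r[2]
E
python3 - <<'E'
from h import *
np.set_printoptions(precision=4,suppress=True)
p=capture("wrist")
for uv,h in(((314.9,189.2),.189),((311.5,130.5),.189),((313,193),.188),((311.5,132),.189),((314.4,166.8),.074),((200,124),.06),((285,127),.06)): print(uv,fish(p,uv,h))
E
```

```text
(314.9, 189.2) [ 0.4784 -0.0622  0.189 ]
(311.5, 130.5) [ 0.5286 -0.0586  0.189 ]
(313, 193) [ 0.4746 -0.0606  0.188 ]
(311.5, 132) [ 0.5274 -0.0587  0.189 ]
(314.4, 166.8) [ 0.4707 -0.0616  0.074 ]
(200, 124) [0.5238 0.0861 0.06  ]
(285, 127) [ 0.5177 -0.0246  0.06  ]
```

Emit:
{"fn": "step_arm", "kwargs": {"moves": [[[0,0.2,-5],1,100],[[0,0.2,-10],1,100],[[0,0.2,-14],1,100],[[0,0.2,-16.9],1,100],[[0,0.2,-16.9],1,100],[[0,0.2,-16.9],1,0],[[0,0.2,-16.9],1,0],[[0,0.2,-16.9],1,0],[[0,0.2,-16.9],1,0],[[0,0.2,-16.9],1,0]], "squeeze": 40}}

```text
clock: 4.8
ee_pos: [0.4763, -0.0602, 0.1325]
tool_rot: [179.9, -0.1, 1.9]
wrist_force: [-1.1, -4.5, 4.7]
grip_width: 0.155
gripper_force: 41.3
```

Emit:
{"fn": "step_arm", "kwargs": {"moves": [[[0,0,0],0,0],[[0,0,0],0,0],[[0,0,0],0,0]]}}

```text
clock: 5.1
ee_pos: [0.4764, -0.0603, 0.1324]
tool_rot: [179.9, -0.1, 1.8]
wrist_force: [-0.6, -0.5, 6.1]
grip_width: 0.158
gripper_force: 40.9
```

Emit:
{"fn": "step_arm", "kwargs": {"moves": [[[0,0,1],0,0],[[0,0,2],0,0],[[0,0,3.5],0,0],[[0,0,6],0,0],[[0,0,7],0,0],[[-1,2.5,7],-3,0],[[-1,5,7],-5,0],[[-1,5,7],-5,0]], "squeeze": 40}}

```text
clock: 5.9
ee_pos: [0.4646, -0.0077, 0.2015]
tool_rot: [-179.9, 0.1, -3.0]
wrist_force: [-0.3, -1.0, -1.4]
grip_width: 0.154
gripper_force: 40.0
```

```bash
cat > look.py <<'E'
from h import *
import sys
np.set_printoptions(precision=4,suppress=True)
s=read_state();print(s["clock"],s["ee_pos"],s["tool_rot"],s["wrist_force"],s["grip_width"])
p=capture("side");w=capture("wrist")
for q,n in((p,"side"),(w,"wrist")):
    for l in("hex_key","key_long_tip","key_short_tip","screw_socket"): print(n,l,[(x["position"],x["score"]) for x in landmark_of(q,l)[:2]])
o=np.zeros((400,800,3),np.uint8)
o[:]=np.hstack([cv2.resize(p["frame"][140:340,190:390],(400,400)),cv2.resize(w["frame"][100:400,170:470],(400,400))])
cv2.imwrite("pics/%s.png"%sys.argv[1],o[:,:,::-1])
E
python3 look.py l1
```

```text
5.9 [ 0.4646 -0.0077  0.2015] [-179.9169    0.0634   -2.997 ] [-0.3129 -1.041  -1.4038] 0.15356758126301184
side hex_key [([271.9, 178.9], 0.68)]
side key_long_tip [([270.1, 243.7], 0.95), ([395.9, 261.9], 0.26)]
side key_short_tip [([300.0, 181.4], 0.77)]
side screw_socket [([286.1, 279.0], 0.55)]
wrist hex_key [([317.5, 326.9], 0.85)]
wrist key_long_tip []
wrist key_short_tip [([317.1, 202.6], 0.65), ([318.3, 328.1], 0.5)]
wrist screw_socket [([371.6, 175.1], 0.66), ([358.0, 158.0], 0.43)]
```

View pics/l1.png

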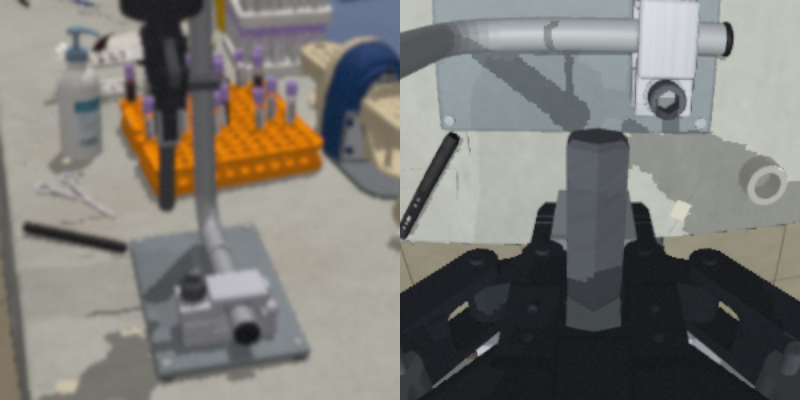

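```bash
cat >> h.py <<'E'
def aty(p,uv,y):
    K,R,t=map(np.array,(p["K"],p["R"],p["t"]))
    r=R.T@np.linalg.solve(K,[uv[0],uv[1],1.]); c=-R.T@t
    return c+r*(y-c[1])/r[1]
E
python3 - <<'E'
from h import *
np.set_printoptions(precision=4,suppress=True)
p=capture("side");w=capture("wrist")
for uv in((271.9,178.9),(270.1,243.7),(300,181.4)): print(aty(p,uv,-.008))
print("sock",fish(w,(371.6,175.1),.074),"bend",fish(w,(317.5,326.9),.259))
X,C=cloud(p);m=(abs(X[:,0]-.465)<.03)&(abs(X[:,1]+.015)<.02)&(X[:,2]<.185)&(X[:,2]>.1);q=X[m]
print(len(q),q.min(0),q.max(0),np.polyfit(q[:,2],q[:,0],1))
v=np.mgrid[-12:13]
c=cv2.resize(w["frame"][150:200,340:400],(600,500),interpolation=cv2.INTER_CUBIC);cv2.imwrite("pics/hex.png",c[:,:,::-1])
E
```

```text
[ 0.4636 -0.008   0.264 ]
[ 0.4534 -0.008   0.1279]
[ 0.517  -0.008   0.2521]
sock [ 0.4741 -0.062   0.074 ] bend [ 0.4703 -0.0113  0.259 ]
218 [ 0.4528 -0.0187  0.1259] [ 0.4712 -0.0074  0.185 ] [0.0518 0.4522]
```

View pics/hex.png

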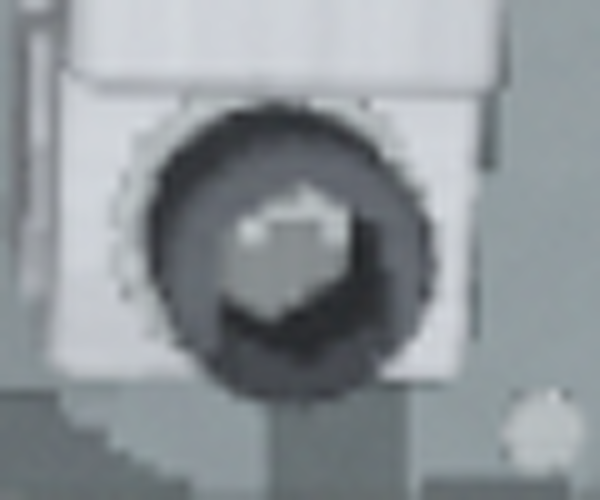

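Emit:
{"fn": "step_arm", "kwargs": {"moves": [[[0,0,-4],0,0],[[0,0,-8],0,0],[[0,0,-10.1],0,0],[[2,0,-10.1],0,0],[[3.4,0,-10.1],0,0],[[4.1,0,-10],0,0],[[4.9,0,-9.9],0,0],[[5.8,0,-9.9],0,0],[[6.8,0,-10.1],0,0],[[6.8,0,-10.1],0,0]], "squeeze": 30}}

```text
clock: 7.5
ee_pos: [0.532, -0.0099, 0.0997]
tool_rot: [180.0, 0.2, -3.1]
wrist_force: [-4.4, -0.1, -3.0]
grip_width: 0.16
gripper_force: 41.0
```

```bash
cat > ang.py <<'E'
from h import *
np.set_printoptions(precision=4,suppress=True)
s=read_state();e=s["ee_pos"];print(s["clock"],e,s["tool_rot"],s["wrist_force"],s["grip_width"])
p=capture("side")
a={}
for l in("hex_key","key_long_tip","key_short_tip"):
    for x in landmark_of(p,l)[:2]:
        P=aty(p,x["position"],e[1]);print(l,x["score"],P);a.setdefault(l,P)
if len(a)>1 and "key_long_tip" in a and "hex_key" in a:
    d=a["key_long_tip"]-a["hex_key"];print("phi",np.degrees(np.arctan2(-d[0],-d[2])),np.linalg.norm(d))
X,C=cloud(p)
m=(abs(X[:,1]-e[1]+.004)<.009)&(abs(X[:,0]-e[0])<.13)&(X[:,2]>.02)&(X[:,2]<.25)&(C.sum(1)<200)
q=X[m&(X[:,0]<e[0]-.014)]
if len(q)>10:
    f=np.cov((q[:,[0,2]]).T);w,v=np.linalg.eigh(f);print("fit front part",len(q),np.degrees(np.arctan2(v[1,1],v[0,1])),q.min(0),q.max(0))
E
python3 ang.py
```

```text
7.5 [ 0.532  -0.0099  0.0997] [179.9914   0.2403  -3.1415] [-4.3678 -0.075  -3.0261] 0.1595992559535036
hex_key 0.92 [ 0.5444 -0.0099  0.1611]
key_long_tip 0.87 [ 0.4815 -0.0099  0.0401]
key_long_tip 0.68 [ 0.8688 -0.0099 -0.1029]
key_short_tip 0.87 [ 0.5904 -0.0099  0.127 ]
key_short_tip 0.24 [ 0.7294 -0.0099  0.0356]
phi 27.46781316979315 0.13644851733845756
fit front part 209 90.57201836990589 [ 0.4902 -0.0228  0.0456] [ 0.5179 -0.0057  0.2491]
```

Emit:
{"fn": "step_arm", "kwargs": {"moves": [[[0.9,0,-0.25],0,0],[[1.8,0,-0.65],0,0],[[2.6,0,-1.2],0,0],[[3.3,0,-1.8],0,0],[[4.0,0,-2.5],0,0],[[4.5,0,-3.25],0,0],[[5.0,0,-4.1],0,0],[[5.3,0,-4.9],0,0],[[5.3,0,-4.9],0,0]], "squeeze": 30}}

```text
clock: 8.6
ee_pos: [0.5879, -0.01, 0.0511]
tool_rot: [-180.0, -0.1, -3.1]
wrist_force: [-2.0, -0.9, 1.6]
grip_width: 0.153
gripper_force: 39.6
```

```bash
python3 ang.py
```

```text
8.6 [ 0.5879 -0.01    0.0511] [-179.9898   -0.0996   -3.1495] [-2.0068 -0.8645  1.5755] 0.15278985516239652
hex_key 0.73 [ 0.6129 -0.01    0.0896]
key_long_tip 0.76 [ 0.4728 -0.01    0.0603]
key_long_tip 0.69 [ 0.4807 -0.01    0.043 ]
key_short_tip 0.88 [ 0.6224 -0.01    0.0336]
phi 78.19826903523422 0.1431695295185764
fit front part 291 81.76167311290465 [ 0.4863 -0.023   0.0501] [ 0.5738 -0.0057  0.2496]
```

Emit:
{"fn": "step_arm", "kwargs": {"moves": [[[0.1,0,-0.4],0,0],[[0.2,0,-0.8],0,0],[[0.2,0,-0.8],0,0]]}}

```text
clock: 9.1
ee_pos: [0.5895, -0.0099, 0.0436]
tool_rot: [-180.0, -0.1, -3.1]
wrist_force: [1.2, -2.2, 1.6]
grip_width: 0.153
gripper_force: 39.3
```

```bash
python3 ang.py; python3 look.py l2
```

```text
9.1 [ 0.5895 -0.0099  0.0436] [-179.9877   -0.0902   -3.1469] [ 1.1973 -2.2382  1.6077] 0.1529434136825942
hex_key 0.88 [ 0.6127 -0.0099  0.0835]
key_long_tip 0.6 [ 0.482  -0.0099  0.0554]
key_long_tip 0.29 [ 0.474  -0.0099 -0.0352]
key_short_tip 0.69 [ 0.6243 -0.0099  0.0234]
phi 77.87265879502408 0.13361037979456827
fit front part 292 82.1247315349631 [ 0.4861 -0.0229  0.0536] [ 0.5755 -0.0053  0.2478]
9.3 [ 0.5894 -0.0099  0.0439] [-179.9911   -0.0767   -3.1464] [ 2.8385 -0.8629  2.2514] 0.15452740943517485
side hex_key [([347.6, 252.5], 0.9)]
side key_long_tip [([283.4, 270.5], 0.92)]
side key_short_tip [([351.1, 272.1], 0.55), ([396.2, 261.0], 0.24)]
side screw_socket [([283.9, 279.3], 0.57)]
wrist hex_key [([317.6, 236.9], 0.73)]
wrist key_long_tip []
wrist key_short_tip [([314.1, 184.3], 0.68), ([32.6, 338.5], 0.54)]
wrist screw_socket []
```

View pics/l2.png

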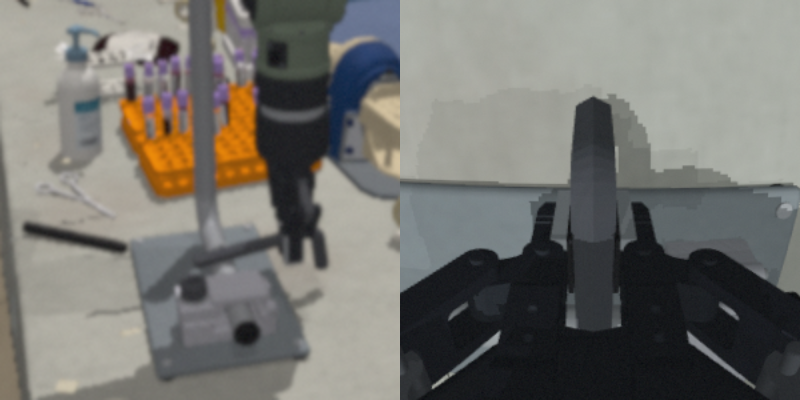

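```bash
cat > prof.py <<'E'
from h import *
np.set_printoptions(precision=4,suppress=True)
s=read_state();e=s["ee_pos"];print(s["clock"],e,s["wrist_force"])
for n in("side","top"):
    X,C=cloud(capture(n))
    m=(abs(X[:,1]-e[1])<.016)&(X[:,0]>e[0]-.14)&(X[:,0]<e[0]+.08)&(X[:,2]>.015)&(X[:,2]<.16)&(C.sum(1)<260)
    q=X[m]
    print(n)
    for a in np.arange(e[0]-.14,e[0]+.08,.01):
        k=q[(q[:,0]>=a)&(q[:,0]<a+.01)]
        if len(k)>2: print("%.3f n%d z %.4f..%.4f y %.4f..%.4f"%(a+.005,len(k),k[:,2].min(),k[:,2].max(),k[:,1].min(),k[:,1].max()))
E
python3 prof.py
```

```text
9.8 [ 0.5888 -0.0098  0.0436] [ 1.2997 -0.6032  3.7428]
side
0.484 n19 z 0.0546..0.0632 y -0.0133..-0.0012
0.494 n35 z 0.0517..0.0659 y -0.0128..0.0036
0.504 n36 z 0.0430..0.0660 y -0.0158..0.0048
0.514 n33 z 0.0511..0.0684 y -0.0146..-0.0056
0.524 n31 z 0.0498..0.0695 y -0.0157..-0.0042
0.534 n26 z 0.0596..0.0706 y -0.0144..-0.0071
0.544 n31 z 0.0584..0.0719 y -0.0160..-0.0066
0.554 n29 z 0.0613..0.0733 y -0.0170..-0.0070
0.564 n38 z 0.0657..0.1517 y -0.0258..-0.0035
0.574 n173 z 0.0512..0.1588 y -0.0257..0.0060
0.584 n36 z 0.0456..0.1179 y -0.0255..0.0047
0.604 n4 z 0.0675..0.1527 y -0.0239..-0.0159
0.614 n64 z 0.0289..0.0755 y -0.0207..-0.0105
0.624 n37 z 0.0294..0.0695 y -0.0198..-0.0144
top
```

Emit:
{"fn": "step_arm", "kwargs": {"moves": [[[0,0,3],0,0],[[0,0,6],0,0],[[-1,-3,6],0,0],[[-1.9,-5.5,6],0,0],[[-1.9,-5.5,6],0,0],[[-1.9,-5.5,3.5],0,0],[[-1.9,-5.5,2.7],0,0],[[-1.9,-5.5,2.2],0,0],[[-1.9,-5.5,1.7],0,0],[[-1.9,-5.5,1.2],0,0]], "squeeze": 25}}

```text
clock: 10.9
ee_pos: [0.5695, -0.0646, 0.0556]
tool_rot: [-180.0, 0.0, -3.1]
wrist_force: [-1.5, 0.5, 1.6]
grip_width: 0.158
gripper_force: 39.1
```

```bash
python3 prof.py
```

```text
10.9 [ 0.5695 -0.0646  0.0556] [-1.519   0.4776  1.5516]
side
0.454 n4 z 0.0157..0.0751 y -0.0682..-0.0622
0.464 n92 z 0.0564..0.0912 y -0.0745..-0.0489
0.474 n93 z 0.0573..0.0912 y -0.0743..-0.0514
0.484 n50 z 0.0583..0.0904 y -0.0708..-0.0519
0.494 n28 z 0.0801..0.0892 y -0.0703..-0.0607
0.504 n27 z 0.0802..0.0893 y -0.0685..-0.0618
0.514 n28 z 0.0805..0.0895 y -0.0680..-0.0628
0.524 n30 z 0.0802..0.0896 y -0.0711..-0.0604
0.534 n34 z 0.0785..0.0904 y -0.0720..-0.0618
0.544 n37 z 0.0791..0.1600 y -0.0793..-0.0558
0.554 n155 z 0.0151..0.1595 y -0.0805..-0.0486
0.564 n43 z 0.0580..0.1262 y -0.0796..-0.0500
0.574 n3 z 0.0579..0.0939 y -0.0774..-0.0549
0.584 n6 z 0.0732..0.0819 y -0.0738..-0.0687
0.594 n98 z 0.0381..0.0846 y -0.0736..-0.0668
0.604 n16 z 0.0418..0.0761 y -0.0746..-0.0673
top
0.464 n18 z 0.0517..0.0919 y -0.0635..-0.0496
0.474 n21 z 0.0699..0.0896 y -0.0617..-0.0497
0.484 n14 z 0.0807..0.0920 y -0.0620..-0.0513
0.494 n15 z 0.0826..0.0903 y -0.0617..-0.0533
0.504 n18 z 0.0845..0.0937 y -0.0654..-0.0539
0.514 n13 z 0.0806..0.0911 y -0.0663..-0.0539
0.524 n16 z 0.0838..0.0915 y -0.0663..-0.0568
0.534 n19 z 0.0842..0.0910 y -0.0662..-0.0551
0.544 n18 z 0.0565..0.0935 y -0.0668..-0.0557
0.554 n8 z 0.0155..0.0891 y -0.0648..-0.0530
```

Emit:
{"fn": "step_arm", "kwargs": {"moves": [[[0,0,3],0,0],[[0,0,6.5],0,0],[[0,0.2,9],0,0],[[-4,0.4,9],3,0],[[-8,0.4,9],3,0],[[-11,0.4,9],3,0],[[-12.6,0.4,9],3,0],[[-12.6,0.4,7],3,0],[[-12.6,0.4,5.4],3,0],[[-12.6,0.4,5.4],3,0]], "squeeze": 60}}

```text
clock: 12.0
ee_pos: [0.4426, -0.0605, 0.1084]
tool_rot: [-179.9, 0.1, -0.1]
wrist_force: [-0.7, 0.4, -1.4]
grip_width: 0.156
gripper_force: 58.7
```

```bash
cat > hov.py <<'E'
from h import *
np.set_printoptions(precision=4,suppress=True)
s=read_state();e=s["ee_pos"];print(s["clock"],e,s["tool_rot"],s["wrist_force"],s["grip_width"])
p=capture("side");t=capture("top")
for q,n in((p,"side"),(t,"top")):
    for l in("hex_key","key_long_tip","key_short_tip","screw_socket"): print(n,l,[(x["position"],x["score"]) for x in landmark_of(q,l)[:2]])
    X,C=cloud(q); print("proj nominal socket",proj(q,[.4715,-.0603,.074]))
    m=(abs(X[:,1]+.06)<.016)&(abs(X[:,0]-.472)<.03)
    for a,b in((.066,.073),(.08,.085),(.085,.09),(.09,.1),(.1,.105),(.105,.11),(.11,.12),(.12,.15)):
        k=X[m&(X[:,2]>a)&(X[:,2]<b)]
        if len(k): print(a,len(k),k.min(0),k.max(0))
    m=(abs(X[:,1]+.06)<.02)&(X[:,0]<.55)&(X[:,0]>.3)&(X[:,2]>.115)&(X[:,2]<.15)&(C.sum(1)<260)
    k=X[m&((X[:,0]<e[0]-.03))]
    if len(k)>5: print("arm",len(k),"tip x",k[:,0].min(),"slope",np.degrees(np.arctan(np.polyfit(k[:,0],k[:,2],1)[0])),"yaw",np.degrees(np.arctan(np.polyfit(k[:,0],k[:,1],1)[0])), k.mean(0))
a=p["frame"][210:290,250:330];b=t["frame"][200:270,360:430]
o=np.hstack([cv2.resize(a,(400,400),interpolation=cv2.INTER_CUBIC),cv2.resize(b,(400,400),interpolation=cv2.INTER_CUBIC)])
cv2.imwrite("pics/hov.png",o[:,:,::-1])
E
python3 hov.py
```

```text
12.0 [ 0.4426 -0.0605  0.1084] [-179.9448    0.1026   -0.1488] [-0.6909  0.4392 -1.4015] 0.15555054191741083
side hex_key []
side key_long_tip [([209.6, 262.7], 0.63)]
side key_short_tip [([286.4, 274.8], 0.64), ([230.0, 216.1], 0.4)]
side screw_socket [([282.6, 278.2], 0.71)]
proj nominal socket [286.2689 279.7414]
0.066 64 [ 0.4581 -0.0737  0.066 ] [ 0.4991 -0.0492  0.0729]
0.085 4 [ 0.4653 -0.0651  0.0879] [ 0.4722 -0.062   0.0895]
0.09 37 [ 0.4632 -0.0679  0.0903] [ 0.478  -0.0592  0.0999]
0.1 12 [ 0.4638 -0.069   0.1003] [ 0.4769 -0.0612  0.105 ]
0.105 29 [ 0.4428 -0.0732  0.1051] [ 0.4779 -0.0574  0.1099]
0.11 50 [ 0.4446 -0.0736  0.1103] [ 0.4785 -0.0584  0.1199]
0.12 104 [ 0.4468 -0.0752  0.1203] [ 0.4785 -0.0595  0.1427]
arm 271 tip x 0.34000235708655485 slope -0.041583774796846766 yaw -0.9328316040092498 [ 0.3754 -0.0647  0.1373]
top hex_key [([388.3, 240.9], 0.68)]
top key_long_tip [([394.2, 289.7], 0.65), ([401.2, 139.5], 0.28)]
top key_short_tip []
top screw_socket []
proj nominal socket [391.0158 240.1732]
0.066 8 [ 0.4697 -0.0509  0.0661] [ 0.4976 -0.0456  0.0728]
arm 153 tip x 0.3419528377597975 slope 1.4476262472336063 yaw 0.2668361713463386 [ 0.3778 -0.0581  0.1398]
```

View pics/hov.png

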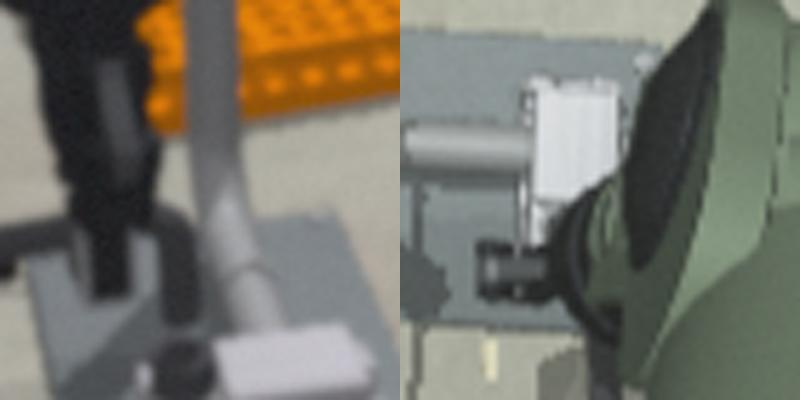

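Emit:
{"fn": "step_arm", "kwargs": {"moves": [[[0.05,0,-0.5],0,0],[[0.05,0,-0.9],0,0],[[0.05,0,-1.1],0,0],[[0.05,0,-1.3],0,0],[[0.05,0,-1.4],0,0],[[0.05,0,-1.4],0,0]], "squeeze": 60}}

```text
clock: 13.1
ee_pos: [0.444, -0.0609, 0.0954]
tool_rot: [-180.0, 0.0, -0.1]
wrist_force: [1.1, -0.2, -2.1]
grip_width: 0.156
gripper_force: 58.7
```

Emit:
{"fn": "step_arm", "kwargs": {"moves": [[[0,0,-0.1],0,0],[[0,0,-0.2],0,0],[[0,0,-0.3],0,0],[[0,0,-0.3],0,0]]}}

```text
clock: 13.5
ee_pos: [0.4437, -0.0608, 0.0923]
tool_rot: [-180.0, 0.0, -0.1]
wrist_force: [1.3, 0.4, -0.9]
grip_width: 0.151
gripper_force: 63.5
```

Emit:
{"fn": "step_arm", "kwargs": {"moves": [[[0,0,-0.1],0,0],[[0,0,-0.2],0,0],[[0,0,-0.3],0,0],[[0,0,-0.4],0,0],[[0,0,-0.4],0,0]]}}

```text
clock: 14.0
ee_pos: [0.4433, -0.0608, 0.088]
tool_rot: [-180.0, 0.1, -0.1]
wrist_force: [-2.5, -1.2, -0.0]
grip_width: 0.152
gripper_force: 62.4
```

```bash
python3 hov.py
```

```text
14.0 [ 0.4433 -0.0608  0.088 ] [-179.9822    0.0953   -0.1467] [-2.4594 -1.1995 -0.0085] 0.1521705096029974
side hex_key [([284.0, 261.2], 0.89)]
side key_long_tip [([210.1, 276.8], 0.91)]
side key_short_tip [([285.7, 282.4], 0.97), ([446.8, 301.7], 0.37)]
side screw_socket []
proj nominal socket [286.2689 279.7414]
0.066 47 [ 0.4583 -0.0751  0.066 ] [ 0.483  -0.0592  0.0729]
0.08 21 [ 0.4635 -0.0677  0.0804] [ 0.4792 -0.059   0.0849]
0.085 22 [ 0.4437 -0.0737  0.0853] [ 0.4795 -0.0595  0.0897]
0.09 44 [ 0.4489 -0.0747  0.09  ] [ 0.477  -0.0604  0.1   ]
0.1 20 [ 0.4438 -0.0744  0.1   ] [ 0.4778 -0.0602  0.1048]
0.105 21 [ 0.4516 -0.0749  0.1052] [ 0.4783 -0.0589  0.1099]
0.11 51 [ 0.4427 -0.0753  0.1101] [ 0.476  -0.0593  0.1193]
0.12 6 [ 0.464  -0.0651  0.1204] [ 0.4701 -0.0585  0.1222]
arm 180 tip x 0.3400724354792624 slope 1.8380477303591303 yaw 2.167681447795766 [ 0.3808 -0.0651  0.119 ]
top hex_key [([396.6, 289.2], 0.67), ([404.0, 139.2], 0.54)]
top key_long_tip [([395.8, 291.7], 0.51), ([404.4, 136.5], 0.31)]
top key_short_tip []
top screw_socket [([230.1, 259.1], 0.38)]
proj nominal socket [391.0158 240.1732]
0.066 4 [ 0.4753 -0.0568  0.0673] [ 0.4975 -0.0475  0.0723]
arm 140 tip x 0.3415747152684976 slope -0.30059870951967793 yaw 0.24028031154802884 [ 0.3786 -0.0582  0.1192]
```

View pics/hov.png

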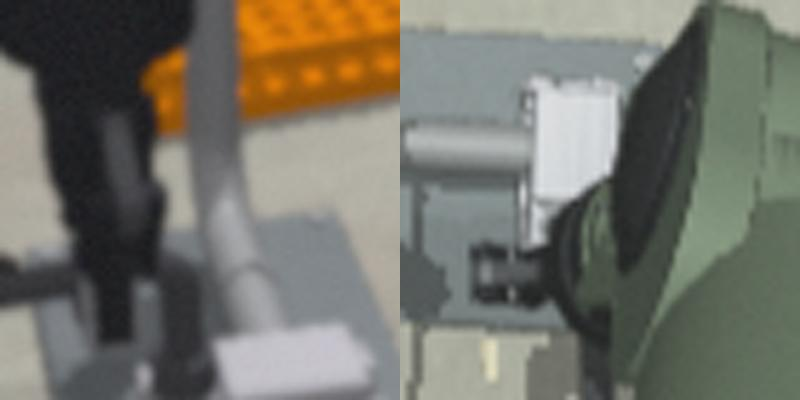

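Emit:
{"fn": "step_arm", "kwargs": {"moves": [[[0,0,-0.2],0,0],[[0,0,-0.4],0,0],[[0,0,-0.6],0,0],[[0,0,-0.75],0,0],[[0,0,-0.85],0,0],[[0,0,-0.85],0,0]]}}

```text
clock: 15.1
ee_pos: [0.4435, -0.0608, 0.0798]
tool_rot: [-180.0, 0.1, -0.1]
wrist_force: [-5.9, -0.1, 1.3]
grip_width: 0.151
gripper_force: 61.5
```

Emit:
{"fn": "step_arm", "kwargs": {"moves": [[[-0.03,0,-0.1],0,0],[[-0.03,0,-0.2],0,0],[[-0.03,0,-0.3],0,0],[[-0.03,0,-0.3],0,0]]}}

```text
clock: 15.5
ee_pos: [0.4435, -0.0609, 0.0772]
tool_rot: [-180.0, 0.0, -0.1]
wrist_force: [-6.9, 0.3, 1.8]
grip_width: 0.149
gripper_force: 62.7
```

```bash
python3 hov.py | grep -v "^top\|proj"
```

```text
15.5 [ 0.4435 -0.0609  0.0772] [-179.9975    0.0371   -0.1437] [-6.94    0.3417  1.7754] 0.1487791291624398
side hex_key []
side key_long_tip [([209.8, 280.8], 0.96)]
side key_short_tip [([286.6, 285.6], 0.78)]
side screw_socket [([281.1, 277.7], 0.57)]
0.066 42 [ 0.4582 -0.0756  0.066 ] [ 0.481  -0.0561  0.073 ]
0.08 20 [ 0.4484 -0.076   0.08  ] [ 0.4793 -0.0585  0.0843]
0.085 23 [ 0.4431 -0.075   0.0851] [ 0.4794 -0.0597  0.0897]
0.09 49 [ 0.4436 -0.0759  0.0901] [ 0.4776 -0.0601  0.1   ]
0.1 26 [ 0.4519 -0.0743  0.1001] [ 0.4765 -0.0573  0.1048]
0.105 24 [ 0.4426 -0.075   0.1052] [ 0.4718 -0.0595  0.1094]
0.11 2 [ 0.4667 -0.0598  0.11  ] [ 0.4685 -0.0594  0.1101]
0.066 3 [ 0.4751 -0.0509  0.0687] [ 0.4946 -0.0472  0.0717]
```

Emit:
{"fn": "step_arm", "kwargs": {"moves": [[[0,0,-0.1],0,0],[[0,0,-0.2],0,0],[[0,0,-0.2],0,0],[[0,0,-0.2],0,0]]}}

```text
clock: 16.4
ee_pos: [0.4431, -0.061, 0.0765]
tool_rot: [180.0, 0.0, -0.1]
wrist_force: [-12.5, 1.2, 18.4]
grip_width: 0.148
gripper_force: 64.7
```

Emit:
{"fn": "step_arm", "kwargs": {"moves": [[[0,0,0.2],0,40],[[0,0,0.2],0,40],[[0,0,0.2],0,40],[[0,0,0.2],0,40],[[-1.5,0,0.9],0,40],[[-3.2,0,0.9],0,40],[[-4.7,0,0.9],0,40],[[-4.7,0,0.9],0,0],[[-4.7,0,0.9],0,0],[[-4.7,0,0.9],0,0]], "squeeze": 25}}

```text
clock: 17.4
ee_pos: [0.3965, -0.0608, 0.0839]
tool_rot: [-180.0, 0.1, -0.1]
wrist_force: [-4.5, 0.5, 2.8]
grip_width: 0.159
gripper_force: 27.8
```

Run:
```python
from h import *
np.set_printoptions(precision=4,suppress=True)
s=read_state();e=s["ee_pos"];print(s)
p=capture("side")
for l in("hex_key","key_long_tip","key_short_tip"): print(l,[(aty(p,x["position"],-.061),x["score"]) for x in landmark_of(p,l)[:1]])
X,C=cloud(p);m=(abs(X[:,1]+.063)<.012)&(X[:,0]>.41)&(X[:,0]<.49)&(X[:,2]>.085)&(X[:,2]<.14)
q=X[m]
for a in np.arange(.41,.49,.01):
    k=q[(q[:,0]>=a)&(q[:,0]<a+.01)]
    if len(k): print("%.3f"%a,len(k),k[:,2].min(),k[:,2].max())
```

```text
{'clock': 17.4, 'joint_positions': array([-19.2768,  13.5926, -43.6178,  32.8765,  -0.0222, 160.8559]), 'qd': array([-0.0784,  0.0392,  0.0569,  0.0474, -0.033 ,  0.007 ]), 'joint_torque': array([  0.0773, -32.1283,  21.0703,  -1.6952,   0.331 ,   0.0694]), 'ee_pos': array([ 0.3965, -0.0608,  0.0839]), 'tool_rot': array([-179.9924,    0.0895,   -0.1327]), 'wrist_force': array([-4.5217,  0.496 ,  2.8163]), 'torque': array([0.1299, 0.8238, 0.1573]), 'gripper_force': 27.765651787631214, 'grip_width': 0.1594879908276367}
hex_key [(array([ 0.4704, -0.061 ,  0.1117]), 0.84)]
key_long_tip [(array([ 0.3282, -0.061 ,  0.0947]), 0.84)]
key_short_tip [(array([ 0.4674, -0.061 ,  0.0557]), 0.58)]
0.410 41 0.09551797432816211 0.10830577516311464
0.420 42 0.09570584210361266 0.10852601346189689
0.430 45 0.0968407762058653 0.10987132104483353
0.440 42 0.09874825700248391 0.11237944246850297
0.450 39 0.09713816865985857 0.11221543793265605
0.460 63 0.08543245518403757 0.11029799436260307
0.470 23 0.08531024483134023 0.10422278075295113
```

Emit:
{"fn": "step_arm", "kwargs": {"moves": [[[0,0,0],0,60],[[0,0,0],0,60],[[0,0,2],0,60],[[0,0,5],8,60],[[0,0,5],16,60],[[0,0,5],24,60],[[0,0,5],32,60],[[0,0,5],40,60],[[0,0,5],48,60],[[0,0,5],56,60]], "squeeze": 25}}

```text
clock: 18.6
ee_pos: [0.3981, -0.0612, 0.1344]
tool_rot: [179.9, -0.1, 56.2]
wrist_force: [-0.6, -0.5, -0.7]
grip_width: 0.601
gripper_force: 0.0
```

Emit:
{"fn": "step_arm", "kwargs": {"moves": [[[0,0,0],8,60],[[0,0,0],16,60],[[0,0,0],24,60],[[0,0,0],32,60],[[0,0,0],40,60],[[0,0,0],48,60],[[0,0,0],56,60],[[0,0,0],64,60],[[0,0,0],72,60],[[0,0,0],80,60]]}}

```text
clock: 19.6
ee_pos: [0.3981, -0.0612, 0.1344]
tool_rot: [179.9, 0.1, 136.2]
wrist_force: [-0.4, 0.3, -0.7]
grip_width: 0.599
gripper_force: 0.0
```

Emit:
{"fn": "step_arm", "kwargs": {"moves": [[[0,0,0],8,60],[[0,0,0],16,60],[[0,0,0],24,60],[[0,0,0],32,60],[[0,0,0],40,60],[[0,0,0],44,60],[[0,0,0],44,60]]}}

```text
clock: 20.3
ee_pos: [0.3979, -0.0612, 0.1344]
tool_rot: [-180.0, 0.1, 179.8]
wrist_force: [0.9, -0.3, 0.8]
grip_width: 0.596
gripper_force: 0.0
```

Run:
```python
from h import *
np.set_printoptions(precision=4,suppress=True)
s=read_state();print(s["ee_pos"],s["tool_rot"],s["joint_positions"])
p=capture("side");t=capture("top");w=capture("wrist")
for l in("hex_key","key_long_tip"):
    print(l,[(aty(p,x["position"],-.061),x["score"]) for x in landmark_of(p,l)[:1]],[(fish(w,x["position"],.105),x["score"]) for x in landmark_of(w,l)[:1]])
X,C=cloud(p);m=(abs(X[:,1]+.063)<.02)&(X[:,0]>.32)&(X[:,0]<.465)&(X[:,2]>.085)&(X[:,2]<.118)
q=X[m]
for a in np.arange(.33,.47,.01):
    k=q[(q[:,0]>=a)&(q[:,0]<a+.01)]
    if len(k): print("%.3f"%a,len(k),k[:,2].min(),k[:,2].max(),k[:,1].mean())
```

```text
[ 0.3979 -0.0612  0.1344] [-179.9823    0.1088  179.8421] [-19.2875   9.0574 -39.8947  40.9394   0.019  -19.1296]
hex_key [(array([ 0.4634, -0.061 ,  0.1146]), 0.77)] [(array([0.3781, 0.2225, 0.105 ]), 0.28)]
key_long_tip [(array([ 0.4666, -0.061 , -0.004 ]), 0.46)] [(array([ 0.3324, -0.0608,  0.105 ]), 0.93)]
0.330 26 0.08512075537536491 0.09697264113796795 -0.06583209392364751
0.340 46 0.08543875918222481 0.09928296923802052 -0.06572389487101427
0.350 44 0.08686583642162339 0.10023296950964583 -0.06586248494817569
0.360 44 0.08762286263461246 0.10175323134354572 -0.06551222160464738
0.370 45 0.08958338228035467 0.10187183785022322 -0.06544450540887098
0.380 44 0.09095968183419173 0.10448519517918882 -0.06533521920320924
0.390 46 0.09111107521512898 0.10495540663369433 -0.06497959544283292
0.400 41 0.09468721816628896 0.1071929674908402 -0.06520148973131851
0.410 43 0.09483173733818902 0.1087650055285749 -0.06470132721703661
0.420 43 0.09641072356635746 0.10976812272261677 -0.06477416675225206
0.430 43 0.09780091399606086 0.11048604715577007 -0.06524312171561462
0.440 40 0.09818930944522322 0.11137839084038433 -0.06439138784844649
0.450 41 0.09169157787064883 0.11203506028581586 -0.06475289944785861
0.460 33 0.08719616542200269 0.10979101400014508 -0.06516823205137844
```

Emit:
{"fn": "step_arm", "kwargs": {"moves": [[[0,0,-2.5],0,60],[[0,0,-5],0,60],[[0,0,-5.2],0,60],[[0,0,-5.2],0,0],[[0,0,-5.2],0,0],[[0,0,-5.2],0,0],[[0,0,-5.2],0,0]], "squeeze": 30}}

```text
clock: 21.35
ee_pos: [0.3977, -0.0611, 0.0829]
tool_rot: [-180.0, 0.1, 179.9]
wrist_force: [-0.3, 0.6, 1.1]
grip_width: 0.15
gripper_force: 31.9
```

Emit:
{"fn": "step_arm", "kwargs": {"moves": [[[0.02,0.51,0],-4,0],[[0.07,1.02,0],-8,0],[[0.16,1.52,0],-12,0],[[0.28,2.01,0],-16,0],[[0.44,2.5,0],-20,0],[[0.44,2.5,0],-20,0]]}}

```text
clock: 21.95
ee_pos: [0.4015, -0.0373, 0.083]
tool_rot: [-179.8, 0.1, 159.9]
wrist_force: [-2.0, -5.2, 5.4]
grip_width: 0.156
gripper_force: 36.0
```

Emit:
{"fn": "step_arm", "kwargs": {"moves": [[[0.19,0.47,0],-4,0],[[0.41,0.93,0],-8,0],[[0.67,1.37,0],-12,0],[[0.95,1.79,0],-16,0],[[1.27,2.19,0],-20,0],[[1.61,2.57,0],-24,0],[[1.98,2.93,0],-28,0],[[2.37,3.25,0],-32,0],[[2.78,3.55,0],-36,0],[[3.21,3.82,0],-40,0]]}}

```text
clock: 22.95
ee_pos: [0.4323, 0.002, 0.0827]
tool_rot: [-179.9, 0.0, 119.8]
wrist_force: [-5.8, -1.4, 9.0]
grip_width: 0.153
gripper_force: 40.5
```

```bash
python3 look.py l3
```

```text
22.95 [0.4323 0.002  0.0827] [-179.8541    0.0308  119.8121] [-5.8338 -1.4106  9.0143] 0.15286080560864748
side hex_key [([284.0, 260.3], 0.92)]
side key_long_tip [([236.7, 249.7], 0.89), ([287.5, 276.1], 0.69)]
side key_short_tip [([288.5, 290.2], 0.7)]
side screw_socket [([284.1, 277.9], 0.67)]
wrist hex_key []
wrist key_long_tip [([310.2, 136.4], 0.73)]
wrist key_short_tip []
wrist screw_socket [([317.7, 344.4], 0.57)]
```

View pics/l3.png

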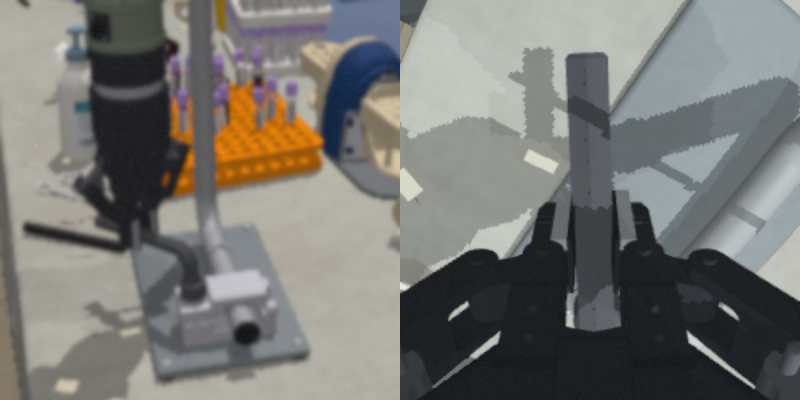

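Emit:
{"fn": "step_arm", "kwargs": {"moves": [[[0.45,0.24,0],-4,0],[[0.92,0.45,0],-8,0],[[1.39,0.62,0],-12,0],[[1.64,0.69,0],-14,0],[[1.88,0.76,0],-16,0],[[2.13,0.82,0],-18,0],[[2.38,0.87,0],-20,0],[[2.38,0.87,0],-20,0]]}}

```text
clock: 24.25
ee_pos: [0.4562, 0.0118, 0.0828]
tool_rot: [-179.9, -0.1, 100.0]
wrist_force: [-4.6, 2.2, 9.0]
grip_width: 0.15
gripper_force: 39.0
```

Continue in small steps, watching for the solid stop.

Emit:
{"fn": "step_arm", "kwargs": {"moves": [[[0.25,0.04,0],-2,0],[[0.5,0.07,0],-4,0],[[0.5,0.07,0],-4,0]]}}

```text
clock: 24.55
ee_pos: [0.4607, 0.0126, 0.0827]
tool_rot: [-179.9, -0.1, 96.0]
wrist_force: [-6.4, 3.0, 8.8]
grip_width: 0.156
gripper_force: 42.0
```

```bash
python3 -c "
from h import *
s=read_state();print(s)"
```

```text
{'clock': 24.55, 'joint_positions': array([-7.66027046e+00,  1.91331016e+01, -3.54612901e+01,  3.55485001e+01,
        5.90158073e-02,  7.63367567e+01]), 'qd': array([-0.05188348, -0.09252925, -0.2414801 , -0.24039424, -0.04170634,
       -1.15391873]), 'joint_torque': array([ -2.17360966, -35.25095344,  21.49720252,  -2.42801853,
        -0.42775101,   1.00815251]), 'ee_pos': array([0.46072301, 0.01261135, 0.08272811]), 'tool_rot': array([-1.79875092e+02, -9.10986916e-02,  9.60027999e+01]), 'wrist_force': array([-6.3749447 ,  3.0492671 ,  8.78512757]), 'torque': array([0.4024861 , 1.1259173 , 0.90269004]), 'gripper_force': 41.9697366407647, 'grip_width': 0.15557174678924018}
```

Emit:
{"fn": "step_arm", "kwargs": {"moves": [[[0.26,0.02,0],-2,0],[[0.51,0.04,0],-4,0],[[0.51,0.04,0],-4,0]]}}

```text
clock: 24.85
ee_pos: [0.4636, 0.0131, 0.0824]
tool_rot: [-179.6, -0.1, 92.1]
wrist_force: [-11.0, 1.7, 12.9]
grip_width: 0.155
gripper_force: 54.8
```

```bash
python3 -c "
from h import *
s=read_state();print(s['wrist_force'],s['torque'])
t=capture('top');w=capture('wrist')
for l in('hex_key','key_long_tip','screw_socket'): print(l,[(fish(w,x['position'],.1),x['score']) for x in landmark_of(w,l)[:1]],[(atz(t,x['position'],.1),x['score']) for x in landmark_of(t,l)[:1]])"
```

```text
[-11.03324624   1.73907049  12.93303741] [0.36592285 2.1318717  1.41067925]
hex_key [] []
key_long_tip [(array([0.45670317, 0.07870246, 0.1       ]), 0.62)] [(array([0.45559696, 0.08337115, 0.1       ]), 0.45)]
screw_socket [(array([ 0.4702053 , -0.03370697,  0.1       ]), 0.67)] []
```

Emit:
{"fn": "step_arm", "kwargs": {"moves": [[[0.25,0,0],-2,0],[[0.25,0,0],-2,0],[[0.25,0,0],-2,0]]}}

```text
clock: 25.55
ee_pos: [0.4643, 0.0129, 0.082]
tool_rot: [-179.5, -0.0, 90.1]
wrist_force: [-13.0, 1.7, 14.0]
grip_width: 0.155
gripper_force: 65.8
```

Emit:
{"fn": "step_arm", "kwargs": {"moves": [[[-0.3,0,0],2,0],[[-0.4,0,0],3,60],[[-0.4,0,0],3,60],[[-0.4,0,0],3,60],[[-0.4,0,0],3,60],[[-0.4,0,1.5],3,60],[[-0.4,0,4],3,60],[[-0.4,0,7],3,60],[[-1.5,0,10],3,60],[[-5,-3,12],3,60]]}}

```text
clock: 26.55
ee_pos: [0.4234, -0.017, 0.2045]
tool_rot: [179.6, 0.0, 93.1]
wrist_force: [-0.4, -1.4, 0.6]
grip_width: 0.6
gripper_force: 0.0
```

Emit:
{"fn": "step_arm", "kwargs": {"moves": [[[-4,-3,4],0,60],[[-4,-6,4],0,60],[[-4,-10,4],0,60],[[-4,-12,4],0,60],[[-4,-12,4],0,60]]}}

```text
clock: 27.05
ee_pos: [0.3806, -0.1402, 0.2425]
tool_rot: [179.9, 0.1, 92.6]
wrist_force: [0.1, 0.9, -0.3]
grip_width: 0.597
gripper_force: 0.0
```

Run:
```python
from h import *
np.set_printoptions(precision=4,suppress=True)
s=read_state();print(s["clock"],s["ee_pos"],s["wrist_force"])
p=capture("side");t=capture("top")
for q in(t,p):
    for l in("hex_key","key_long_tip","key_short_tip"): print(l,[(atz(q,x["position"],.1),x["score"]) for x in landmark_of(q,l)[:1]])
    X,C=cloud(q);m=(abs(X[:,0]-.465)<.03)&(X[:,1]>-.08)&(X[:,1]<.09)&(X[:,2]>.082)&(X[:,2]<.16)
    k=X[m];print(len(k))
    for a in np.arange(-.08,.09,.02):
        c=k[(k[:,1]>=a)&(k[:,1]<a+.02)]
        if len(c): print("%.3f"%(a+.01),len(c),c[:,2].min(),c[:,2].max(),c[:,0].mean())
a=p["frame"][180:330,200:350];b=t["frame"][160:280,310:430]
o=np.hstack([cv2.resize(a,(400,400),interpolation=cv2.INTER_CUBIC),cv2.resize(b,(400,400),interpolation=cv2.INTER_CUBIC)])
cv2.imwrite("pics/end.png",o[:,:,::-1])
```

```text
27.05 [ 0.3806 -0.1402  0.2425] [ 0.1475  0.9404 -0.2616]
hex_key [(array([ 0.4686, -0.0534,  0.1   ]), 0.58)]
key_long_tip [(array([ 0.4678, -0.0475,  0.1   ]), 0.58)]
key_short_tip [(array([ 0.4702, -0.0463,  0.1   ]), 0.55)]
270
-0.070 3 0.0881724736942843 0.09575550322260944 0.4694316198238993
-0.050 39 0.09418017109216265 0.11348319286151463 0.4690656799951942
-0.030 46 0.09521640626383476 0.11345608491765417 0.46346579798040527
-0.010 40 0.09865433208041359 0.10852040306611681 0.45800565796920745
0.010 46 0.0941448593934004 0.1056852770898724 0.4523267214714783
0.030 40 0.09154379219020609 0.10445071910204391 0.4464506207449034
0.050 39 0.09129698163516521 0.1019190320358503 0.4416311448861869
0.070 17 0.09040975421452818 0.09881487902320926 0.439458125291742
hex_key [(array([ 0.4746, -0.0401,  0.1   ]), 0.77)]
key_long_tip [(array([0.4208, 0.0508, 0.1   ]), 0.78)]
key_short_tip [(array([ 0.4574, -0.127 ,  0.1   ]), 0.68)]
376
-0.070 64 0.0822632748767483 0.10311984662003851 0.47003984677358934
-0.050 96 0.0826064417062863 0.11141281999012752 0.4674294228550684
-0.030 51 0.09780355952156786 0.11102513445399179 0.459791085440601
-0.010 47 0.09402331901956326 0.10951924189775604 0.45447558750858036
0.010 46 0.09238922923873481 0.1060379499476003 0.4481202503969381
0.030 43 0.09129191973053842 0.10362731832827732 0.4425075846230902
0.050 25 0.09043065960653626 0.10150694021136843 0.43967880567696516
0.070 4 0.09425268117224145 0.0969885541495954 0.4385089805318596
```

View pics/end.png

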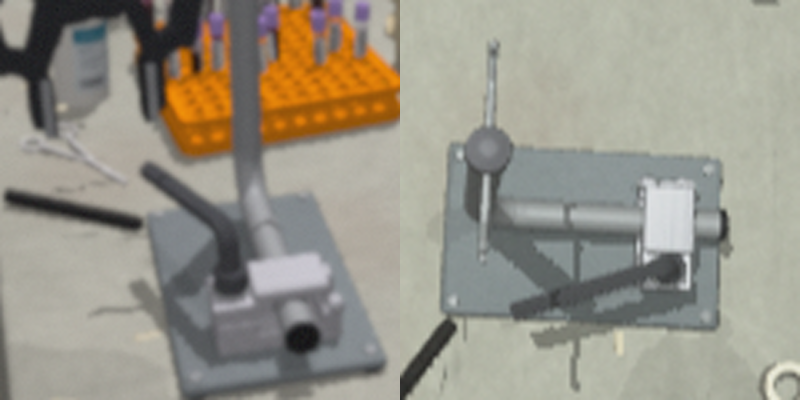

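```bash
python3 -c "
from cell import *
print(close_job())"
```

```text
the job is handed in; nothing more can be done
None
```

I turned the key over, seated its short arm home in the socket and drove the screw clockwise until it came up solid. I then left the key seated (about 7° droop), moved the gripper clear and handed the job in, but no verdict came back. I did not read the screw angle directly: I inferred it from the stall, a doubled turning torque and a key turn of about 74–85°. The tube rack, gel bottle and tape dispenser were never approached.

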